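# Load a round rail into a leaf drilling jig by fingertip

## Task

Load the short round rail into the drilling jig on the bench without gripping or lifting it. With fingertips on top of the rail, roll it along the jig's board to the left until it drops into the V groove, then push its near end so that it slides along the groove right up against the end stop. Last, push the hinged drill-guide leaf over to the right until it lies down flat on the rail, and leave the other things on the bench where they are.

Things in the scene. Friction and masses are not known exactly. Their poses are not given: they have to be found in the camera images.
- jig: Wooden drilling jig fixed to the bench: plywood base 150 (x) x 310 (y) x 18 mm under a pale board with a flat top 36 mm above the bench. Origin: centre of the underside; x points away from the robot along the V groove, y left, z up. In this frame (mm) the board is flat from y = -114 (inner face of a strip 14 high) to the V at y = 2 to 38, and again left of the V to y = 130
- groove_mouth (a point): Middle of the V groove's open near end, level with the board's top: -75, 20, 36 mm in the jig's frame. The groove runs along the jig's x from here to the end stop; its two faces slope at 45 degrees, 36 mm wide at the top and 18 mm deep
- end_stop (a point): Middle of the top edge of the end stop's near face: 60, 20, 64 mm in the jig's frame. The end stop is a dark wooden block, 56 mm wide along y and 15 mm thick, across the far end of the groove; its top is 64 mm above the bench
- rail: Loose round of handrail, diameter 44, length 110 mm, 70 to 160 g, lying on the flat board right of the V. Origin: its middle, on its axis, 22 mm above the board; its x is its axis, within 3 degrees of the jig's x; its y and z turn as it rolls. Rolls very easily and may run on after a push. Starts 58 to 108 mm right of the V's line and 13 to 23 mm short of home along it
- seat (a point): Where the rail's middle belongs: on the rail's axis when it lies in the V against both faces with its far end on the end stop; 5, 20, 49 mm in the jig's frame. Seated, it lies 9 mm lower than on the flat: its top is 71 mm above the bench, before that 80 mm. The near end of a rail that is home lies 55 mm nearer (-x) than this point
- leaf (a joint): Angle (rad) of the hinged drill-guide leaf: 0 wide open, leaning 25 degrees to the left of upright; 0.44 upright; 2.01 level, flat on a seated rail. Starts at 0 to 0.3. It closes to the right, about the jig's x. Hinge friction holds it where it is left near upright; beyond about 1.0 it falls by its own weight onto the rail. Less than 2 N at the free end moves it
- leaf_hinge (a point): Middle of the leaf's pin: 0, 70, 78 mm in the jig's frame, pin along x. The leaf is a wooden plate 40 mm wide, 14 mm thick, centred on the pin and reaching 74 mm from it; a steel bush 19 mm across stands 5 mm proud of its outer face, 50 mm from the pin. The pin sits in a dark hinge block, x -29 to 29, y 59 to 89, top of its cheeks at z = 91 mm (jig's frame)
- leaf_tip (a point): Middle of the edge at the leaf's free end on its outer face (the face to the left when open, on top when closed), 74 mm from the pin and 7 mm off the plate's middle plane
- stair_front (a point): Fixed obstacle, front of the tread edges of a wooden model staircase that lies along the back of the bench behind the jig, from y = -0.2 to the far left. Nothing of it is nearer than x = 0.59; its handrail and leaning newel post stand at x = 0.61 to 0.67, up to 0.57 m high. Keep the wrist in front of it
- broom_handle (a point): Fixed obstacle, on the axis of the round handle (24 mm thick) of a broom that stands on the floor right of the jig and leans over the bench's front edge: from x = 0.36 at bench height up through this point (0.42, -0.22, 0.18) to its end at x = 0.53, z = 0.51, all at y about -0.22. An arm that comes from the right must go over it or behind it
- sanding_block: Bystander, to be left alone: cork-faced sanding block 60 x 107 x 30 mm, right of the jig. Origin: centre of its underside
- try_square: Bystander, to be left alone: try square lying flat, 115 x 151 mm, far right. Origin: centre of its underside
- offcut_0: Bystander, to be left alone: upright block of wood 45 x 110 x 90 mm, far left. Origin: centre of its underside
- wax_tin: Bystander, to be left alone: round flat tin, 77 mm across, 32 mm high, left of the jig. Origin: centre of its underside
- bench_dog_0: Bystander, to be left alone: turned peg (bench dog) standing on its head, 29 mm across, 72 mm high, far left. Origin: centre of its underside
- pencil_flat: Bystander, to be left alone: flat pencil 176 mm long, at the left. Origin: centre of its underside

How it is judged:
On the way, in this order (a step that is already met when the one before it is completed fails the run):
1. the rail has been rolled into the V groove and lies in it (y of rail in the frame of seat between -0.004 and 0.004 m and z of rail in the frame of seat between -0.004 and 0.003 m and angle between the x axis of rail and the x axis of jig, either way round below 0.06 rad and linear speed of rail below 0.03 m/s), for 0.2 s.
2. the rail has been pushed along the groove up to the end stop (y of rail in the frame of seat between -0.004 and 0.004 m and z of rail in the frame of seat between -0.004 and 0.003 m and angle between the x axis of rail and the x axis of jig, either way round below 0.06 rad and x of rail in the frame of seat between -0.004 and 0.004 m), for 0.2 s.
3. the leaf lies flat on the rail (all of step 2 and value of joint leaf between 1.93 and 2.08 rad), for 0.2 s.
At the end, for the whole second after the job is handed in: the rail lies at rest in the V (within 4 mm of the seat across the groove, -4 to +3 mm in height, parallel within 0.06 rad) with its far end within 4 mm of the end stop, and the leaf rests on it, level (joint 1.93 to 2.08), not moving (all of step 3 and contact force between leaf and rail above 0.05 N and linear speed of rail below 0.01 m/s and velocity of joint leaf between -0.05 and 0.05 rad/s); the robot touches nothing.
It fails at once if the rail is lifted more than 12 mm off the board (z of rail in the frame of jig above 0.07 m).
It fails at once if the rail is gripped or shoved from beside: fingers touch it, over its length, with the tool point under 68 mm, or before the V under 80 mm (contact force between the fingers and rail above 0.5 N and ((y of rail in the frame of seat below -0.016 m and height (world z) of the grasp point below 0.08 m) or (x of the grasp point in the frame of rail above -0.045 m and height (world z) of the grasp point below 0.068 m))).
It fails at once if another thing on the bench is moved more than 30 mm (distance of any of sanding_block, try_square, offcut_0, wax_tin, bench_dog_0, pencil_flat from where it was at the start of the episode above 0.03 m).
It also fails if it takes over 64 s, if anything falls off the work surface, if the arm or the gripper's body presses on something with over 40 N, if the wrist force passes 120 N, or if a joint passes its speed limit or range.

## Robot

A 7-joint arm with a two-finger parallel gripper is mounted at the origin on a cart in front of the work surface, level with it; the furniture and walls round the work are solid. World frame = base frame: x ahead of the robot, y to its left, z up, the work surface at z = 0. Lengths are in m, angles in rad, forces in N, time in s.
With the tool pointing down it reaches from about 0.4 to 0.85 m from the base axis. Payload 10.4 kg.
Tool frame: the origin (TCP) lies between the finger pads, 19 mm behind the fingertips; this is the grasp point; z points along the fingers, y is the line along which they close (so a half turn about z gives the same grasp; the last joint's range is limited). The gripper opens to 85 mm and grips with 20 to 120 N. Pads are 22 mm wide; open, the fingers measure 114 mm over their backs; the gripper's body (76 mm by 85 mm) begins 54 mm behind the grasp point. The pads swing forward as they close: fully open they stand 13 mm farther back than shut.
Start: joints at [1.233, 0.332, -0.065, 1.46, 0.022, 1.35, -0.088], TCP at [0.194, -0.594, 0.25] pointing down, gripper open.
Joint ranges: [-2.6, 2.6], [-0.5, 2.12], [-1.47, 1.34], [0.16, 2.42], [-1.27, 4.41], [0.06, 2.06], [-2.6, 2.6]. Speed limits (rad/s): [2.22, 2.22, 2.79, 2.79, 3.14, 3.14, 3.14].

## Interface

Orientations are given as a unit quaternion [x, y, z, w].
In Python, from workcell import manip gives the robot as it stands.
- The arm moves only by the shell command python3 -m pendant 'ROWS' [FORCE]. ROWS is JSON, a list of rows, each a list of 7 numbers: the shift along the tool's x, y, z in units of 50 mm (1.0 is 50 mm), then the turn, a rotation vector about the tool's x, y, z in units of 8 degrees (1.0 is 8 degrees), then the opening, from -1 (shut) to 1 (fully open), so that 0 is half open. In form: [[dx, dy, dz, ax, ay, az, jaw], ...]. A call has exactly 10 rows; each row is the pose to reach, as a shift and turn from the pose commanded when the call began, along the tool's axes at that moment; what a row does not reach only later rows make up. A row lasts 1/8 s, in which the tool goes at most 62.5 mm and 10.7 degrees, less where a joint would pass 70% of its speed; a pose out of reach is approached as far as the arm can. A call with a gripper value outside its range is refused whole. The fingers move at their own pace and stop on an object; FORCE is the grip in N (left out, the last holds). Time passes only in rows, so rows that repeat a pose let the fingers close, or fill a call up. It gives the time, the measured TCP pose, the force, the opening and the grip force at its end, in the units of the state.
- manip.get_obs(): the state, without advancing time (a new reading comes with each control period).
- manip.camera(name): name is "scene" or "top"; returns (picture, depth): 400x640x3 uint8, red, green, blue; 400x640 float32, m along the optical axis (not along the pixel's ray), 0 where there is no reading.
- manip.get_calibration(name): a dict with "fx", "fy", "cx", "cy" (pixels), "xyz" and "orientation" of the camera in the world. Camera axes: x right, y up, looking along -z (the intrinsics and any distortion apply to the point x, -y, -z); pixel columns grow to the right and rows downward; lengths in m; the calibration is good to about 2 mm. A picture is of the moment at which its call begins. get_calibration takes no time and is no camera call.
- manip.hand_in(): hands the job in; it is judged then, once.
Trained networks look in the newest picture that a camera, given by its name, has taken for a name from the list of things; names that differ only in an ending like _2 or _b are one class to them, and where a whole thing is asked for, a point or a joint stands for the part that bears it (a point fixed in the world has none). Each returns a list of dicts, best first, with "p" (0 to 1); they miss things now and then, are a little off and sometimes report something else, mostly with a low value. They report only what shows in the picture. A call takes as long as a camera call.
- manip.find_in(thing, camera): "box" ([left, top, right, bottom] in pixels, round what is visible of it).
- manip.trace(thing, camera): "pixels" (400x640 bool, what is visible of it) and "box" ([left, top, right, bottom] in pixels, round what is visible of it).
- manip.tip_of(thing, camera): "pixel" ([column, row] in pixels: a listed point, or the origin of a listed thing).
The state is a dict: "clock": time; "joint_pos": joint angles; "joint_velocities": joint speeds; "tau": joint torques, N m; "position": TCP position; "ee_rot": TCP orientation; "ft_force": force on the tool from outside, world axes, zero at the start; "torque": the same for the moment, N m; "grip_width": opening from 0.0 (shut) to 1.0 (fully open); "grasp_force": force on a finger pad.
Only numpy, scipy, OpenCV 4.12 (cv2) and the standard library are available. Lean on these libraries where they do the work, as an engineer would, in place of code of your own. Each camera call takes 0.05 s, during which the arm holds its last target. There are 200 camera calls.

## Working session

There is one attempt and no reset: what is moved stays moved. The work goes in short steps, Python scripts to look and compute and a shell command to move; the robot and the scene stay as the last step left them, time stands still between calls to the robot, and variables do not carry over. Pictures are saved under pics/ and viewed, at most 10 in all, crops included, and the job is handed in when it is done.

```bash
mkdir -p pics; cat > h.py <<'E'
import numpy as np, cv2
from workcell import manip
from scipy.spatial.transform import Rotation as R
def cloud(cam):
    rgb,d=manip.camera(cam); c=manip.get_calibration(cam)
    v,u=np.mgrid[0:400,0:640]
    p=np.stack([(u-c['cx'])/c['fx']*d,-(v-c['cy'])/c['fy']*d,-d],-1)
    return rgb,d,p@R.from_quat(c['orientation']).as_matrix().T+np.array(c['xyz'])
def save(n,rgb): cv2.imwrite('pics/'+n,rgb[...,::-1])
E
python3 - <<'E'
from h import *
for cam in ['scene','top']:
    rgb,d,P=cloud(cam); save(cam+'1.png',rgb); c=manip.get_calibration(cam); print(cam,{k:np.round(v,3).tolist() for k,v in c.items() if not isinstance(v,str)})
    for t in ['jig','rail','leaf','wax_tin','sanding_block']:
        r=manip.trace(t,cam)
        if r:
            m=r[0]['pixels']&(d>0); q=P[m]; print(t,round(r[0]['p'],2),r[0]['box'],np.round(np.percentile(q,[2,50,98],axis=0),3).tolist())
    for t in ['groove_mouth','end_stop','rail','seat','leaf_hinge','leaf_tip','jig']:
        r=manip.tip_of(t,cam)
        if r:
            u,v=np.round(r[0]['pixel']).astype(int); print('pt',t,round(r[0]['p'],2),u,v,np.round(P[v,u],3))
o=manip.get_obs(); print(o)
E
```

```text
scene {'fx': 367.807, 'fy': 367.807, 'cx': 317.758, 'cy': 192.4, 'xyz': [0.05, 1.016, 0.782], 'orientation': [-0.118, 0.466, 0.854, -0.198]}
jig 0.87 [296.7, 186.6, 362.3, 251.2] [[0.403, -0.067, 0.003], [0.468, 0.14, 0.036], [0.558, 0.213, 0.146]]
rail 0.64 [323.8, 189.3, 354.1, 203.9] [[0.434, -0.007, 0.043], [0.473, 0.018, 0.073], [0.536, 0.028, 0.082]]
wax_tin 0.92 [308.1, 244.7, 329.2, 274.0] [[0.401, 0.243, 0.005], [0.432, 0.288, 0.031], [0.469, 0.314, 0.035]]
sanding_block 0.69 [333.8, 175.5, 357.8, 189.3] [[0.495, -0.203, 0.002], [0.519, -0.156, 0.03], [0.553, -0.109, 0.033]]
pt groove_mouth 0.82 351 219 [0.415 0.06  0.022]
pt end_stop 0.59 315 206 [0.551 0.065 0.039]
pt rail 0.61 338 200 [0.48  0.025 0.061]
pt seat 0.73 331 209 [0.462 0.123 0.09 ]
pt leaf_hinge 0.8 324 211 [0.483 0.132 0.082]
pt leaf_tip 0.78 324 198 [0.477 0.143 0.14 ]
pt jig 0.6 333 218 [0.452 0.128 0.06 ]
top {'fx': 483.014, 'fy': 483.014, 'cx': 318.223, 'cy': 195.433, 'xyz': [0.412, 0.106, 1.712], 'orientation': [0.013, -0.023, -0.704, 0.709]}
jig 0.76 [281.2, 172.4, 373.2, 226.7] [[0.408, -0.095, 0.003]
[... 816 characters left out ...]
int_pos': array([ 1.23340551,  0.33220171, -0.06471582,  1.46009324,  0.02160978,
        1.34990687, -0.08853376]), 'joint_velocities': array([-0.00063138,  0.0003185 , -0.00117726,  0.00038558, -0.00018778,
        0.00108014, -0.00101229]), 'tau': array([-7.18221982e-04, -6.25228643e+01,  4.84558102e-02, -3.91822493e+01,
        1.63734716e-02,  1.92391657e-03, -1.51221968e-07]), 'position': array([ 0.19354007, -0.59429971,  0.25003973]), 'ee_rot': array([9.87639956e-01, 1.56739644e-01, 1.40108833e-05, 4.09620785e-05]), 'ft_force': array([ 0.45540376, -0.38526223, -0.07066891]), 'torque': array([-0.02160204,  0.0099668 , -0.03154276]), 'grasp_force': 0.0, 'grip_width': 1.0032409341228201}
```

```bash
python3 - <<'E'
from h import *
rgb,d,P=cloud('top')
X=P.reshape(-1,3)
def rect(m,n):
    q=X[m].astype(np.float32)[:,:2]; (c,s,a)=cv2.minAreaRect(q*1000); print(n,len(q),np.round(c,1),np.round(s,1),round(a,1))
box=(X[:,0]>.37)&(X[:,0]<.6)&(X[:,1]>-.105)&(X[:,1]<.24)
rect(box&(X[:,2]>.008)&(X[:,2]<.2),'jig'); rect(box&(X[:,2]>.028)&(X[:,2]<.044),'board')
m=box&(X[:,2]>.074)&(X[:,2]<.09)&(X[:,1]<.05); rect(m,'railtop'); print(X[m].mean(0))
q=X[m]; print('rail dir',np.degrees(np.polyfit(q[:,0],q[:,1],1)[0]))
save('top2.png',cv2.resize(rgb[150:250,240:440],(800,400),interpolation=cv2.INTER_CUBIC))
rgb,d,P=cloud('scene'); save('scene2.png',cv2.resize(rgb[150:300,240:440],(800,600),interpolation=cv2.INTER_CUBIC))
E
```

```text
jig 4195 [494.6  68. ] [343.2 212.5] 89.6
board 2043 [486.4  85.7] [150.5 321.7] 8.1
railtop 234 [488.8   6.6] [108.9  35.4] 6.9
[0.49009304 0.00649211 0.07824929]
rail dir 6.499085566687334
```

View pics/top2.png

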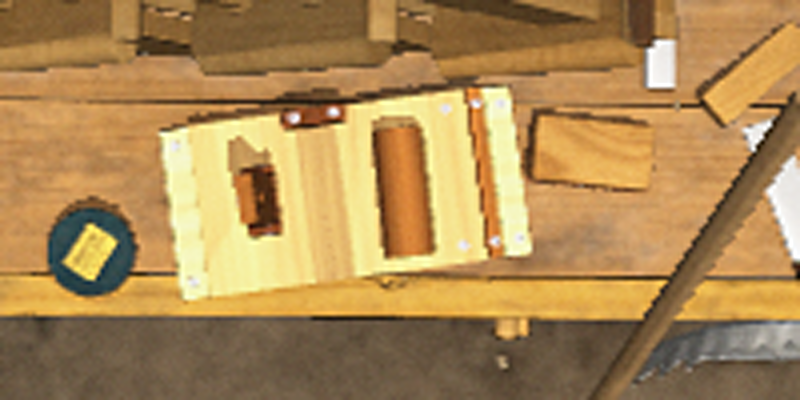

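View pics/scene1.png

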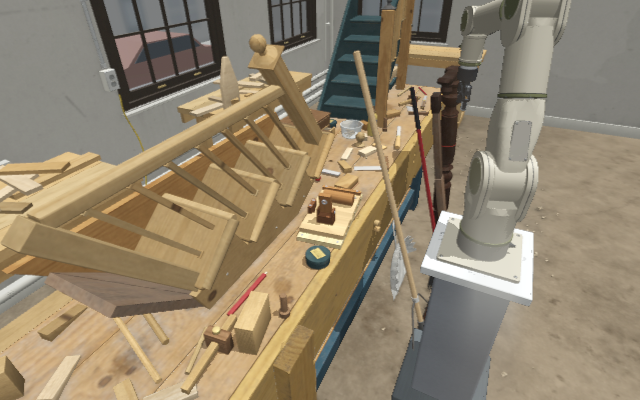

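```bash
cat >> h.py <<'E'
def ray(cam,u,v,z):
    c=manip.get_calibration(cam); A=R.from_quat(c['orientation']).as_matrix()
    r=A@np.array([(u-c['cx'])/c['fx'],-(v-c['cy'])/c['fy'],-1]); o=np.array(c['xyz']); return o+r*(z-o[2])/r[2]
E
python3 - <<'E'
from h import *
f=lambda a,z: ray('top',a[0]/4+240-.4,a[1]/4+150-.4,z)
C=[f(a,.018) for a in [(162,130),(508,87),(530,255),(187,300)]]
print(np.round(C,4).tolist()); print('center',np.mean(C,0), np.linalg.norm(C[0]-C[1]),np.linalg.norm(C[1]-C[2]))
print([np.degrees(np.arctan2(*(C[i]-C[j])[[1,0]])) for i,j in [(0,3),(1,2)]], [np.degrees(np.arctan2(*(C[i]-C[j])[[1,0]]))-90 for i,j in [(0,1),(3,2)]])
for t,z in [('groove_mouth',.036),('end_stop',.064),('leaf_hinge',.078),('rail',.058),('seat',.049),('jig',.018)]:
  for k in range(1):
    manip.camera('top'); r=manip.tip_of(t,'top')
    if r: print(t,r[0]['p'],ray('top',*r[0]['pixel'],z))
rgb,d,P=cloud('top'); X=P.reshape(-1,3)
a=np.radians(7.3); ex=np.array([np.cos(a),np.sin(a)]); ey=np.array([-ex[1],ex[0]])
c=np.mean(C,0)[:2]; Q=(X[:,:2]-c)@np.stack([ex,ey],1)
m=(abs(Q[:,0])<.2)&(abs(Q[:,1])<.25)
# groove profile & heights by y
for y in np.arange(-.17,.18,.01):
    s=m&(abs(Q[:,1]-y)<.005)&(Q[:,0]<-.035)&(Q[:,0]>-.07); print(round(y,2),np.round(np.percentile(X[s,2],[10,50,90]),3),end='; ')
E
```

```text
[[0.5441, 0.2174, 0.018], [0.5845, -0.0869, 0.018], [0.4366, -0.1064, 0.018], [0.3952, 0.194, 0.018]]
center [0.49010828 0.05453277 0.018     ] 0.3069281306681453 0.14915435940245297
[np.float64(8.937511077977737), np.float64(7.531352750969591)] [np.float64(7.550636867859112), np.float64(7.8385250191472124)]
groove_mouth 0.98 [0.40863077 0.07424004 0.036     ]
end_stop 0.71 [0.55414822 0.09417044 0.064     ]
leaf_hinge 0.95 [0.47665964 0.12353228 0.078     ]
rail 0.65 [0.49204235 0.00380768 0.058     ]
seat 0.77 [0.505408   0.07785457 0.049     ]
jig 0.9 [0.48444892 0.05681653 0.018     ]
-0.17 [-0.007 -0.001  0.004]; -0.16 [-0.004  0.     0.005]; -0.15 [0.013 0.017 0.022]; -0.14 [0.013 0.017 0.023]; -0.13 [0.017 0.038 0.05 ]; -0.12 [0.045 0.049 0.054]; -0.11 [0.033 0.035 0.043]; -0.1 [0.032 0.035 0.038]; -0.09 [0.03  0.034 0.041]; -0.08 [0.03  0.036 0.039]; -0.07 [0.032 0.038 0.065]; -0.06 [0.034 0.074 0.082]; -0.05 [0.036 0.077 0.083]; -0.04 [0.032 0.075 0.079]; -0.03 [0.032 0.066 0.076]; -0.02 [0.032 0.035 0.04 ]; -0.01 [0.031 0.035 0.042]; 0.0 [0.029 0.035 0.039]; 0.01 [0.02  0.027 0.032]; 0.02 [0.014 0.02  0.024]; 0.03 [0.024 0.029 0.035]; 0.04 [0.03  0.033 0.038]; 0.05 [0.029 0.034 0.041]; 0.06 [0.031 0.035 0.039]; 0.07 [0.031 0.035 0.039]; 0.08 [0.029 0.034 0.04 ]; 0.09 [0.033 0.035 0.04 ]; 0.1 [0.03  0.034 0.04 ]; 0.11 [0.03  0.035 0.039]; 0.12 [0.03  0.036 0.04 ]; 0.13 [0.017 0.032 0.04 ]; 0.14 [0.014 0.018 0.023]; 0.15 [0.011 0.016 0.019]; 0.16 [-0.005 -0.001  0.002]; 0.17 [-0.004  0.     0.004];
```

```bash
python3 -m pendant '[[0.4,-0.5,-0.4,0,0,-0.4,0],[0.9,-1.1,-0.8,0,0,-0.9,0],[1.5,-1.8,-1.2,0,0,-1.5,0],[2.1,-2.5,-1.6,0,0,-2.1,0],[2.7,-3.3,-2.0,0,0,-2.7,0],[3.3,-4.0,-2.2,0,0,-3.3,0],[3.9,-4.8,-2.2,0,0,-3.9,0],[4.5,-5.5,-2.2,0,0,-4.5,0],[5.1,-6.2,-2.2,0,0,-5,0],[5.1,-6.2,-2.2,0,0,-5,0]]' 30
```

```text
clock: 3.3
position: [0.3414, -0.2177, 0.3606]
ee_rot: [0.873, 0.488, 0.0, 0.001]
ft_force: [-0.7, -0.5, 0.6]
grip_width: 0.501
grasp_force: 0.0
```

```bash
python3 -m pendant '[[0.6,-0.3,0,0,0,-0.5,0],[1.3,-0.5,0,0,0,-1.1,0],[2.0,-0.5,0.3,0,0,-1.7,0],[2.7,-0.4,0.8,0,0,-2.4,0],[3.4,-0.2,1.4,0,0,-3.0,0],[4.1,0,2.0,0,0,-3.6,0],[4.8,0.2,2.8,0,0,-4.2,0],[5.28,0.24,3.5,0,0,-4.9,0],[5.28,0.24,4.0,0,0,-4.92,0],[5.28,0.24,4.0,0,0,-4.92,0]]'
python3 - <<'E'
from h import *
for cam in ['scene','top']:
    rgb,d,P=cloud(cam)
    r=manip.trace('rail',cam)
    if r: q=P[r[0]['pixels']&(d>0)]; q=q[(q[:,2]>.05)&(q[:,2]<.085)]; print(cam,r[0]['p'],np.round(np.percentile(q,[2,50,98],axis=0),3).tolist())
    if cam=='scene': save('s3.png',cv2.resize(rgb[110:260,230:430],(800,600),interpolation=cv2.INTER_CUBIC))
print(manip.get_obs()['position'])
E
```

```text
clock: 4.55
position: [0.4887, -0.0029, 0.1585]
ee_rot: [0.66, 0.751, -0.001, -0.002]
ft_force: [-1.1, -0.1, 1.5]
grip_width: 0.498
grasp_force: 0.0
scene 0.88 [[0.434, -0.004, 0.052], [0.473, 0.017, 0.073], [0.535, 0.028, 0.082]]
[ 0.49058237 -0.00335192  0.1613888 ]
```

View pics/s3.png

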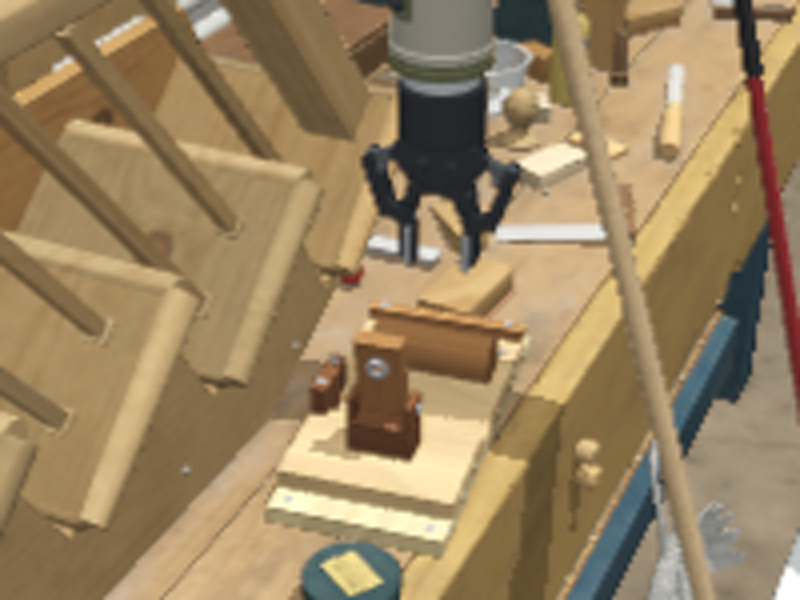

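```bash
python3 -m pendant '[[0,0,0.4,0,0,0,0],[0,0,0.8,0,0,0,0],[0,0,1.0,0,0,0,0],[0,0,1.1,0,0,0,0],[0,0,1.14,0,0,0,0],[0,0,1.17,0,0,0,0],[0,0,1.2,0,0,0,0],[0,0,1.2,0,0,0,0],[0,0,1.2,0,0,0,0],[0,0,1.2,0,0,0,0]]'
```

```text
clock: 6.0
position: [0.49, -0.003, 0.1001]
ee_rot: [0.66, 0.751, 0.0, 0.0]
ft_force: [0.3, -0.0, -0.4]
grip_width: 0.499
grasp_force: 0.0
```

```bash
python3 -m pendant '[[0,0,0.01,0,0,0,0],[0,0,0.02,0,0,0,0],[0,0,0.03,0,0,0,0],[0,0,0.04,0,0,0,0],[0,0,0.05,0,0,0,0],[0,0,0.06,0,0,0,0],[0,0,0.06,0,0,0,0],[0,0,0.06,0,0,0,0],[0,0,0.06,0,0,0,0],[0,0,0.06,0,0,0,0]]'
```

```text
clock: 7.25
position: [0.49, -0.003, 0.097]
ee_rot: [0.66, 0.751, 0.0, 0.0]
ft_force: [0.7, -0.5, -0.5]
grip_width: 0.496
grasp_force: 0.0
```

```bash
python3 -m pendant '[[0,0,0.01,0,0,0,0],[0,0,0.02,0,0,0,0],[0,0,0.03,0,0,0,0],[0,0,0.04,0,0,0,0],[0,0,0.05,0,0,0,0],[0,0,0.05,0,0,0,0],[0,0,0.05,0,0,0,0],[0,0,0.05,0,0,0,0],[0,0,0.05,0,0,0,0],[0,0,0.05,0,0,0,0]]'
```

```text
clock: 8.5
position: [0.4904, -0.0032, 0.0964]
ee_rot: [0.66, 0.751, -0.0, 0.001]
ft_force: [-10.8, -2.6, 27.9]
grip_width: 0.5
grasp_force: 13.3
```

```bash
python3 -m pendant '[[0,0,-0.02,0,0,0,0],[0.1,0,-0.02,0,0,0,0],[0.35,0,-0.02,0,0,0,0],[0.8,0,-0.02,0,0,0,0],[1.2,0,-0.4,0,0,0,0],[1.2,0,-0.8,0,0,0,0],[1.0,0,-1.0,0,0,0,0],[1.0,0,-1.0,0,0,0,0],[1.0,0,-1.0,0,0,0,0],[1.0,0,-1.0,0,0,0,0]]'
python3 - <<'E'
from h import *
rgb,d,P=cloud('scene')
r=manip.trace('rail','scene'); q=P[r[0]['pixels']&(d>0)]; q=q[(q[:,2]>.04)&(q[:,2]<.085)]; print(r[0]['p'],np.round(np.percentile(q,[2,50,98],axis=0),3).tolist())
save('s4.png',cv2.resize(rgb[110:260,230:430],(800,600),interpolation=cv2.INTER_CUBIC))
E
```

```text
clock: 9.75
position: [0.4832, 0.0466, 0.1439]
ee_rot: [0.66, 0.751, -0.0, -0.0]
ft_force: [-0.5, -0.3, -0.6]
grip_width: 0.496
grasp_force: 0.0
0.56 [[0.425, 0.056, 0.041], [0.446, 0.081, 0.064], [0.478, 0.093, 0.073]]
```

View pics/s4.png

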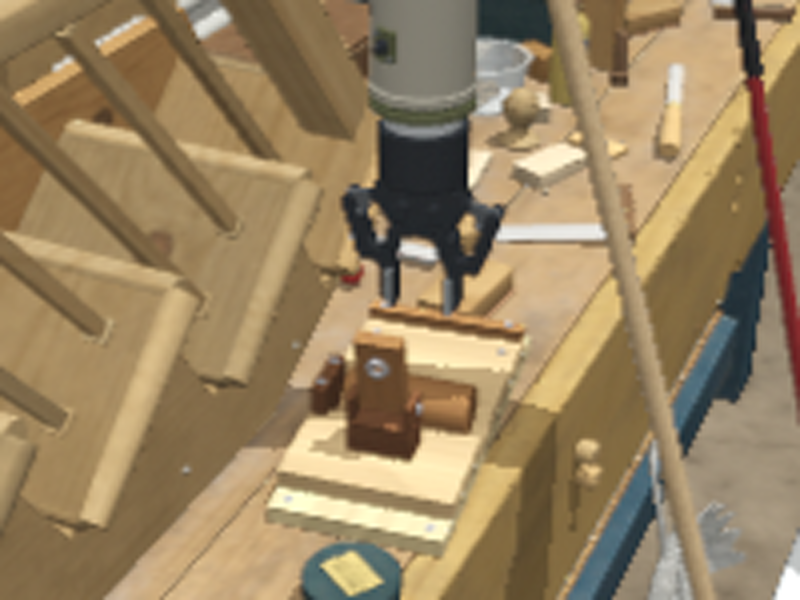

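```bash
python3 -m pendant '[[0,-0.4,0,0,0,0,-1],[0.2,-0.8,0,0,0,0,-1],[0.4,-1.2,0,0,0,0,-1],[0.54,-1.64,0,0,0,0,-1],[0.54,-1.64,0,0,0,0,-1],[0.54,-1.64,0,0,0,0,-1],[0.54,-1.64,0.4,0,0,0,-1],[0.54,-1.64,0.8,0,0,0,-1],[0.54,-1.64,0.8,0,0,0,-1],[0.54,-1.64,0.8,0,0,0,-1]]'
python3 - <<'E'
from h import *
for cam in ['top','scene']:
    rgb,d,P=cloud(cam)
    r=manip.trace('rail',cam)
    if r: q=P[r[0]['pixels']&(d>0)]; q=q[(q[:,2]>.055)&(q[:,2]<.085)]-[.490,.0545,0]; a=np.radians(7.6); ex=np.array([np.cos(a),np.sin(a),0]); ey=np.array([-ex[1],ex[0],0]); print(r[0]['p'],np.percentile(q@ex,[2,98]),np.percentile(q@ey,[2,50,98]),np.percentile(q[:,2],[50,98]))
E
```

```text
clock: 11.1
position: [0.3993, 0.063, 0.105]
ee_rot: [0.66, 0.751, 0.0, -0.0]
ft_force: [0.7, 0.0, 1.7]
grip_width: 0.0
grasp_force: 0.0
0.56 [-0.02258927  0.0458244 ] [0.00135984 0.02117012 0.04023128] [0.06688   0.0769628]
0.78 [-0.06071071 -0.01288361] [0.01148215 0.02874817 0.04277918] [0.06719176 0.07245183]
```

```bash
python3 -m pendant '[[0,0,0.4,0,0,0,-1],[0,0,0.7,0,0,0,-1],[0,0,0.84,0,0,0,-1],[0,0,0.84,0,0,0,-1],[0,0.1,0.84,0,0,0,-1],[0,0.17,0.84,0,0,0,-1],[0,0.24,0.84,0,0,0,-1],[0,0.3,0.84,0,0,0,-1],[0,0.36,0.84,0,0,0,-1],[0,0.4,0.84,0,0,0,-1]]'
python3 - <<'E'
from h import *
for cam in ['scene']:
    rgb,d,P=cloud(cam)
    r=manip.trace('rail',cam)
    if r: q=P[r[0]['pixels']&(d>0)]; q=q[(q[:,2]>.055)&(q[:,2]<.085)]-[.490,.0545,0]; a=np.radians(7.6); ex=np.array([np.cos(a),np.sin(a),0]); print(r[0]['p'],np.percentile(q@ex,[2,98]))
    save('s5.png',cv2.resize(rgb[160:260,270:403],(798,600),interpolation=cv2.INTER_CUBIC))
print(manip.get_obs()['position'],manip.get_obs()['ft_force'])
E
```

```text
clock: 12.55
position: [0.4185, 0.0655, 0.0624]
ee_rot: [0.66, 0.751, -0.0, -0.0]
ft_force: [-1.2, -0.4, 1.0]
grip_width: 0.003
grasp_force: 1.1
0.51 [-0.05463817  0.06166472]
[0.41892915 0.06549403 0.06249122] [-0.63930994  0.87039475 -1.13460852]
```

View pics/s5.png

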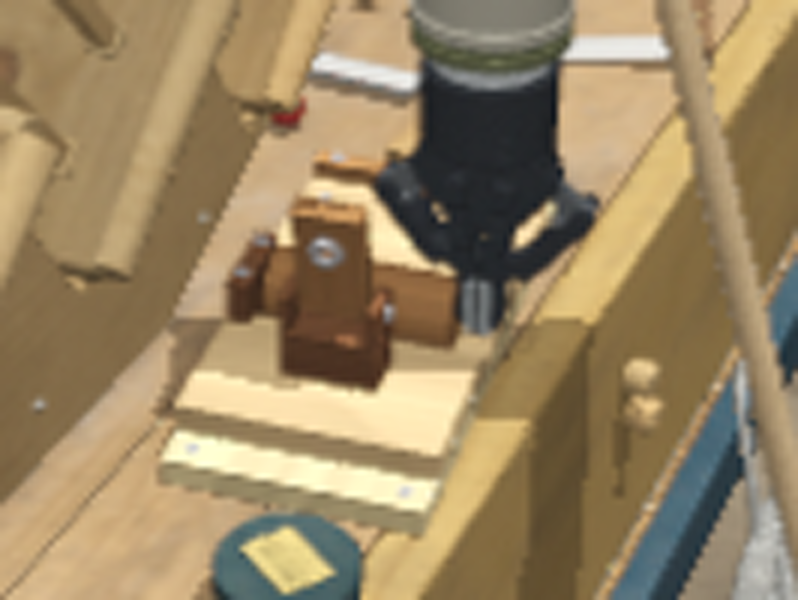

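```bash
python3 -m pendant '[[0,0.02,0,0,0,0,-1],[0,0.04,0,0,0,0,-1],[0,0.06,0,0,0,0,-1],[0,0.07,0,0,0,0,-1],[0,0.08,0,0,0,0,-1],[0,0.09,0,0,0,0,-1],[0,0.1,0,0,0,0,-1],[0,0.1,0,0,0,0,-1],[0,0.1,0,0,0,0,-1],[0,0.1,0,0,0,0,-1]]'
```

```text
clock: 13.9
position: [0.4236, 0.0661, 0.0625]
ee_rot: [0.66, 0.751, 0.0, 0.0]
ft_force: [-0.3, -0.7, -1.2]
grip_width: 0.002
grasp_force: 0.2
```

```bash
python3 -m pendant '[[0,0.02,0,0,0,0,-1],[0,0.03,0,0,0,0,-1],[0,0.04,0,0,0,0,-1],[0,0.05,0,0,0,0,-1],[0,0.06,0,0,0,0,-1],[0,0.07,0,0,0,0,-1],[0,0.08,0,0,0,0,-1],[0,0.08,0,0,0,0,-1],[0,0.08,0,0,0,0,-1],[0,0.08,0,0,0,0,-1]]'
```

```text
clock: 15.15
position: [0.4245, 0.0661, 0.0619]
ee_rot: [0.66, 0.751, -0.003, -0.002]
ft_force: [-19.1, -2.4, 16.6]
grip_width: -0.001
grasp_force: 9.5
```

```bash
python3 -m pendant '[[0,-0.1,0,0,0,0,-1],[0,-0.3,0,0,0,0,-1],[0,-0.4,-0.3,0,0,0,-1],[0,-0.4,-1.2,0,0,0,-1],[0,-0.4,-2.2,0,0,0,-1],[0,-0.4,-3.2,0,0,0,-1],[0.6,-0.2,-3.6,0,0,0,-1],[1.2,0.4,-3.6,0,0,0,-1],[1.8,0.9,-3.6,0,0,0,-1],[2.3,1.27,-3.6,0,0,0,-1]]'
python3 - <<'E'
from h import *
a=np.radians(7.6); ex=np.array([np.cos(a),np.sin(a),0]); ey=np.array([-ex[1],ex[0],0])
for cam in ['scene','top']:
    rgb,d,P=cloud(cam)
    for t in ['rail','leaf']:
        r=manip.trace(t,cam)
        if r: q=P[r[0]['pixels']&(d>0)]-[.490,.0545,0]; print(cam,t,r[0]['p'],[np.round(np.percentile(k,[2,50,98]),3) for k in (q@ex,q@ey,q[:,2])])
    save('x6%s.png'%cam,rgb)
p=manip.get_obs()['position']-[.490,.0545,0]; print(p@ex,p@ey,p[2])
E
```

```text
clock: 16.4
position: [0.4762, 0.1899, 0.2425]
ee_rot: [0.66, 0.751, 0.0, 0.0]
ft_force: [0.2, -0.8, -0.5]
grip_width: 0.001
grasp_force: 0.0
scene rail 0.74 [array([-0.049, -0.028,  0.06 ]), array([0.007, 0.033, 0.043]), array([0.041, 0.064, 0.072])]
scene leaf 0.65 [array([-0.019,  0.001,  0.054]), array([-0.004,  0.084,  0.093]), array([0.056, 0.12 , 0.152])]
top rail 0.73 [array([-0.044,  0.011,  0.059]), array([-0.001,  0.021,  0.041]), array([0.038, 0.066, 0.075])]
top leaf 0.53 [array([-0.006,  0.007,  0.018]), array([0.064, 0.071, 0.079]), array([0.082, 0.112, 0.149])]
0.0031730687688204134 0.13421340284624086 0.24242436323233021
```

```bash
python3 -m pendant '[[0,0,0.6,0,0,0,-1],[0,0,1.2,0,0,0,-1],[0,0,1.8,0,0,0,-1],[0,0,2.1,0,0,0,-1],[-0.2,0,2.1,0,0,0,-1],[-0.4,0,2.1,0,0,0,-1],[-0.55,0,2.1,0,0,0,-1],[-0.7,0,2.1,0,0,0,-1],[-0.85,0,2.1,0,0,0,-1],[-1.0,0,2.1,0,0,0,-1]]'
```

```text
clock: 17.95
position: [0.4822, 0.1388, 0.1376]
ee_rot: [0.66, 0.751, 0.0, 0.0]
ft_force: [-0.0, 0.7, 1.4]
grip_width: -0.001
grasp_force: 0.3
```

```bash
python3 -m pendant '[[-0.13,0,0,0,0,0,-1],[-0.26,0,0,0,0,0,-1],[-0.39,0,0,0,0,0,-1],[-0.52,0,0,0,0,0,-1],[-0.65,0,0,0,0,0,-1],[-0.78,0,0,0,0,0,-1],[-0.9,0,0,0,0,0,-1],[-1.0,0,0,0,0,0,-1],[-1.0,0,0,0,0,0,-1],[-1.0,0,0,0,0,0,-1]]'
python3 - <<'E'
from h import *
a=np.radians(7.6); ex=np.array([np.cos(a),np.sin(a),0]); ey=np.array([-ex[1],ex[0],0])
rgb,d,P=cloud('scene')
save('s7.png',cv2.resize(rgb[160:260,270:403],(798,600),interpolation=cv2.INTER_CUBIC))
p=manip.get_obs()['position']-[.490,.0545,0]; print(p@ex,p@ey,p[2])
E
```

```text
clock: 19.2
position: [0.4885, 0.0898, 0.1375]
ee_rot: [0.66, 0.751, 0.0, 0.0]
ft_force: [0.3, -0.4, -0.5]
grip_width: -0.002
grasp_force: 0.0
0.0031816106458600383 0.03528904757861201 0.13752685005682716
```

View pics/s7.png

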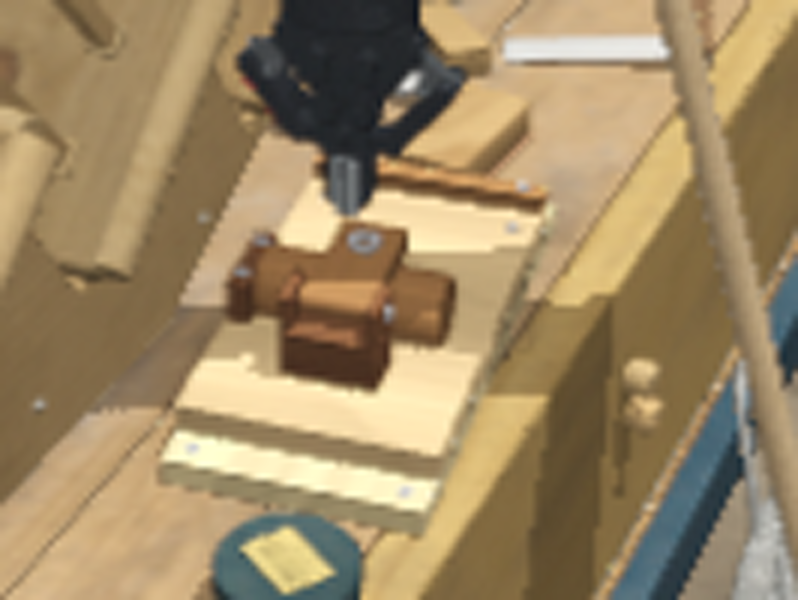

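The leaf lies flat on the seated rail at about (365, 240) in the crop. The rail is against the stop at (240, 280), and the fingertips at (350, 210) are clear above it. I'll lift away and check before handing in.

```bash
python3 -m pendant '[[0,0,-0.4,0,0,0,-1],[0,0,-0.9,0,0,0,-1],[0,0,-1.5,0,0,0,-1],[0,0,-2,0,0,0,-1],[0,0,-2,0,0,0,-1],[0,0,-2,0,0,0,-1],[0,0,-2,0,0,0,-1],[0,0,-2,0,0,0,-1],[0,0,-2,0,0,0,-1],[0,0,-2,0,0,0,-1]]'
python3 - <<'E'
from h import *
a=np.radians(7.6); ex=np.array([np.cos(a),np.sin(a),0]); ey=np.array([-ex[1],ex[0],0])
rgb,d,P=cloud('scene')
for t in ['rail','leaf']:
    r=manip.trace(t,'scene')
    if r: q=P[r[0]['pixels']&(d>0)]-[.490,.0545,0]; print(t,r[0]['p'],[np.round(np.percentile(k,[2,50,98]),3) for k in (q@ex,q@ey,q[:,2])])
q=P.reshape(-1,3)-[.490,.0545,0]; x,y=q@ex,q@ey; m=(abs(x)<.017)&(y>0)&(y<.055)&(q[:,2]>.06)
print(m.sum(),np.polyfit(y[m],q[m,2],1),np.median(q[m,2]))
E
```

```text
clock: 20.5
position: [0.4885, 0.0897, 0.2374]
ee_rot: [0.66, 0.751, -0.0, -0.0]
ft_force: [-0.2, -0.4, -0.4]
grip_width: 0.002
grasp_force: 0.0
rail 0.76 [array([-0.049, -0.029,  0.058]), array([0.005, 0.032, 0.043]), array([0.038, 0.063, 0.073])]
leaf 0.67 [array([-0.021, -0.001,  0.034]), array([-0.081,  0.035,  0.077]), array([0.036, 0.085, 0.091])]
492 [-2.50183988  0.37595048] 0.2756700136819407
```

```bash
python3 -c "
from workcell import manip; print(manip.hand_in())"
```

```text
the job is handed in; nothing more can be done
None
```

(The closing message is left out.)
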